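# Unpin the fruit dish and hold it lip to the carton

### The job

The orange lies in a pouring dish that is locked to its stand by an upright pin. Draw the pin out and park it in the open notch beside it, hanging upright by its collar, and let go of it; then lift the dish by its handle a few centimetres clear of the stand and turn it a quarter turn so that its lip points at the open carton, with the orange staying in the middle all the while. Finish holding the dish there, level and still above the stand, and leave the cartons, tub and tape roll where they are.

Things in the scene. Friction and masses are not known exactly. Their poses are not given: they have to be found in the camera images.
- stand: Fixed stand: grey block 170 x 170 mm, 44 high, with a round steel seat (diameter 110, top 50 mm above the bench) for the dish. Origin: on the bench under the seat's middle. On its -x side (towards the robot) a bored boss, 36 mm square, 66 mm high, 105 mm from the middle, under the dish's lug; 95 mm to its left (+y) a small flat bracket with the parking notch. Yaw within 0.3 rad.
- notch (a point): Parking notch: U slot 14 mm wide in a flat bracket 8 mm thick, 46 mm wide, top 74 mm above the bench, nothing under the slot. It runs along the stand's x, open to -x (26 mm from this point), closed 19 mm to +x. Point: on the slot's middle line at the bracket's top, stand coordinates (-112, 95, 74) mm; axes as the stand's. The parked pin hangs here, its collar on the bracket.
- pin_head (a point): Loose upright steel pin, 80 g; point: centre of its head, a cylinder 20 mm across, 42 high. Under it a collar 26 mm across, 5 thick (underside 26 mm below the point), then a shank 10 mm across, 55 long (tip 81 mm below). At the start the shank is in the dish's lug and the boss (14 mm holes), the collar on the lug; it comes straight up, free after 55 mm. z: its axis, up.
- handle (a point): Grip bar of the dish's arched handle; point: the bar's centre, above the dish's middle, 140 mm above its underside. Bar 16 mm thick along the dish's x, 64 long along y, 24 high; a wire arch joins it to the rim at y = +-89 mm. Axes are the dish's: +x to the pouring lip, -x to the lug, z up. Dish with handle about 350 g.
- dish_middle (a point): Middle of the dish's inner floor, 8 mm above its underside, 58 above the bench at the start; axes as the handle's. Loose shallow steel dish, rim 185 mm across, floor rising 14 degrees all round to the rim 32 mm above the underside. Pouring lip to 129 mm out along +x, drilled lug (6 mm thick, 36 wide) to 125 mm out along -x.
- orange_center (a point): Centre of an orange, a ball of 68 mm diameter and about 160 g, lying loose in the middle of the dish, 35 mm above dish_middle; it rolls if the dish is tilted or jerked (more than about 2 m/s2).
- carton_mouth (a point): Centre of the mouth of the open cardboard carton (160 x 160 mm, 100 high, flaps folded up to 145 mm), 100 mm above the bench. It stands about 335 mm left or right of the stand's middle; a closed, taped carton stands on the other side.
- closed_carton: The closed carton, 160 x 160 x 120 mm; origin under its middle. To be left alone.
- tub: Lidded plastic tub, 106 x 81 x 52 mm, beyond a far corner of the stand; origin under its middle. To be left alone.
- tape_roll: Roll of packing tape lying flat, diameter 84, 48 mm high, beyond a far corner of the stand; origin under its middle. To be left alone.
Not all that is in view belongs to the job. What is shaped like the part that bears pin_head but green or red is not meant.

How it is judged:
By the outcome, as a careful person would: the job done as asked, in the order asked, and still so for the second after the job is handed in, while the arm keeps its last pose, push and grip.
It also fails if it takes over 62 s, if anything falls off the work surface, if the arm or the gripper's body presses on something with over 40 N, if the wrist force passes 120 N, or if a joint passes its speed limit or range.

### The arm

A 6-joint arm with a two-finger parallel gripper is mounted at the origin on the work surface. World frame = base frame: x ahead of the robot, y to its left, z up, the work surface at z = 0. Lengths are in m, angles in rad, forces in N, time in s.
With the tool pointing down it reaches from about 0.3 to 0.875 m from the base axis. Payload 4.2 kg.
Tool frame: the origin (TCP) lies at the very end of the fingers, on their centre line; the grasp point (between the pads) lies 19 mm behind it; z points along the fingers, x is the direction in which the jaws open and shut, and the axes are right-handed (so a half turn about z gives the same grasp; the last joint's range is limited). The gripper opens to 85 mm and grips with 20 to 120 N. Pads are 22 mm wide; open, the fingers measure 114 mm over their backs; the gripper's body (76 mm by 85 mm) begins 54 mm behind the grasp point. The pads swing forward as they close: fully open they stand 13 mm farther back than shut.
Start: joints at [-1.217, 0.32, 1.565, -0, 1.257, -0.02], TCP at [0.21, -0.535, 0.208] pointing down, gripper open.
Joint ranges: [-3.11, 3.11], [-0.84, 2.01], [0.21, 2.61], [-1.34, 4.49], [0.05, 2.63], [-2.56, 2.56]. Speed limits (rad/s): [2.57, 2.57, 3.14, 3.14, 3.14, 3.14].

### API

Orientations are given as [roll, pitch, yaw] about the fixed x, y, z axes, in that order (R = Rz(yaw) Ry(pitch) Rx(roll)).
In Python, from workcell import state, capture, camera_info, job_done, find_in, regions_of, mark_of gives the robot as it stands.
- The arm moves only by the shell command python3 -m handwheel 'ROWS' [FORCE]. ROWS is a JSON object of lists of equal length, an entry for each row: "jaw": the closure, from 0 (fully open) to 1 (shut); "xyz": the shift along the tool's x, y, z in m, a list of three; "spin": the turn about the tool's z in rad. In form: {"jaw": [jaw, ...], "xyz": [[x, y, z], ...], "spin": [spin, ...]}. A call has 1 to 5 rows; each row is the pose to reach, as a shift and turn from the pose commanded when the call began, along the tool's axes at that moment; what a row does not reach only later rows make up. A row lasts 1/12 s, in which the tool goes at most 41.7 mm and 7.16 degrees, less where a joint would pass 70% of its speed; a pose out of reach is approached as far as the arm can. A call with a gripper value outside its range is refused whole. The fingers move at their own pace and stop on an object; FORCE is the grip in N (left out, the last holds). Time passes only in rows, so rows that repeat a pose let the fingers close. It gives the time, the measured TCP pose, the force and the opening at its end, in the units of the state.
- state(): the state, without advancing time (a new reading comes with each control period).
- capture(name): name is "side" or "top"; returns the picture (420x560x3 uint8, red, green, blue); there is no depth.
- camera_info(name): a dict with "fx", "fy", "cx", "cy" (pixels), "world_from_camera" (4x4, takes a point from camera to world coordinates). Camera axes: x right, y up, looking along -z (the intrinsics and any distortion apply to the point x, -y, -z); pixel columns grow to the right and rows downward; lengths in m; the calibration is good to about 2 mm. A picture is of the moment at which its call begins. camera_info takes no time and is no camera call.
- job_done(): hands the job in, once; it reports no verdict.
Trained networks look in the newest picture that a camera, given by its name, has taken for a name from the list of things; names that differ only in an ending like _2 or _b are one class to them, and where a whole thing is asked for, a point or a joint stands for the part that bears it (a point fixed in the world has none). Each returns a list of dicts, best first, with "p" (0 to 1); they miss things now and then, are a little off and sometimes report something else, mostly with a low value. They report only what shows in the picture. A call takes as long as a camera call. They do not tell look-alikes from the thing itself.
- find_in(target, camera): "box" ([left, top, right, bottom] in pixels, round what is visible of it).
- regions_of(target, camera): "mask" (420x560 bool, what is visible of it) and "box" ([left, top, right, bottom] in pixels, round what is visible of it).
- mark_of(target, camera): "point" ([column, row] in pixels: a listed point, or the origin of a listed thing).
The state is a dict: "clock": time; "joints": joint angles; "dq": joint speeds; "tau": joint torques, N m; "tcp_pos": TCP position; "ee_rot": TCP orientation; "wrist_force": force on the tool from outside, world axes, zero at the start; "torque": the same for the moment, N m; "grip_width": finger opening in m.
Only numpy, scipy, OpenCV 4.12 (cv2) and the standard library are available. Lean on these libraries where they do the work, as an engineer would, in place of code of your own. Each camera call takes 0.05 s, during which the arm holds its last target.

## Working session

There is one attempt and no reset: what is moved stays moved. The work goes in short steps, Python scripts to look and compute and a shell command to move; the robot and the scene stay as the last step left them, time stands still between calls to the robot, and variables do not carry over. Pictures are saved under pics/ and viewed, and the job is handed in when it is done.

```bash
ls; mkdir -p pics
cat > h.py <<'E'
import numpy as np,cv2
from workcell import *
def snap(cam,fn=None):
    im=capture(cam)
    if fn: cv2.imwrite('pics/'+fn,im[:,:,::-1])
    return im
def ray(cam,px):
    c=camera_info(cam);T=np.array(c['world_from_camera'])
    u=(px[0]-c['cx'])/c['fx'];v=(px[1]-c['cy'])/c['fy']
    d=T[:3,:3]@np.array([u,-v,-1.]);return T[:3,3],d
def atz(cam,px,z):
    o,d=ray(cam,px);return o+d*(z-o[2])/d[2]
def proj(cam,p):
    c=camera_info(cam);T=np.array(c['world_from_camera'])
    q=T[:3,:3].T@(np.array(p)-T[:3,3]);return np.array([c['cx']+c['fx']*q[0]/-q[2],c['cy']+c['fy']*q[1]/q[2]])
def tri(pa,pb):
    A=[];b=[]
    for cam,px in (('top',pa),('side',pb)):
        o,d=ray(cam,px);d=d/np.linalg.norm(d);P=np.eye(3)-np.outer(d,d);A.append(P);b.append(P@o)
    return np.linalg.lstsq(np.vstack(A),np.hstack(b),rcond=None)[0]
E
python3 - <<'E'
from h import *
print(state())
for c in('top','side'):
    snap(c,c+'0.png');i=camera_info(c);print(i)
    for t in ['stand','notch','pin_head','handle','dish_middle','orange_center','carton_mouth']:
        print(c,t,[(np.round(r['point']),round(r['p'],2)) for r in mark_of(t,c)][:4])
E
```

```text
pics
{'clock': 0.0, 'joints': array([-1.21698602e+00,  3.20301105e-01,  1.56568688e+00,  9.64456736e-06,
        1.25739107e+00, -1.99840904e-02]), 'dq': array([-2.99332133e-04, -1.23537766e-05, -1.27858676e-03, -9.36811933e-04,
       -3.98314797e-04, -1.22616891e-03]), 'tau': array([ 6.08076571e-04, -4.15519989e+01, -2.34161299e+01, -1.76133212e-04,
        8.11354344e-03,  1.33005338e-05]), 'tcp_pos': array([ 0.20979367, -0.53480335,  0.20757396]), 'ee_rot': array([-3.14154779e+00,  1.78586569e-03, -1.19700487e+00]), 'wrist_force': array([-0.14102225,  0.31889426,  0.68279184]), 'torque': array([-0.06204173, -0.04962491, -0.01510878]), 'grip_width': 0.08549526886820079}
{'fx': 495.6567797540687, 'fy': 495.6567797540687, 'cx': 268.81911840308055, 'cy': 210.30744100681872, 'world_from_camera': array([[ 1.51541062e-02,  9.83243056e-01, -1.81668503e-01,
         3.35269103e-01],
       [-9.99882489e-01,  1.53225884e-02, -4.76124479e-04,
         4.17505157e-02],
       [ 2.31548561e-03,  1.81654371e-01,  9.83359715e-01,
         1.42419448e+00],
       [ 0.00000000e+00,  0.00000000e+0
[... 561 characters left out ...]
1877, -0.28956579,  0.27106312],
       [-0.34221675, -0.47012886,  0.81355181,  0.87045511],
       [ 0.01259931,  0.86345594,  0.5042669 ,  0.65450096],
       [ 0.        ,  0.        ,  0.        ,  1.        ]])}
side stand [(array([280., 253.]), 0.79)]
side notch [(array([319., 258.]), 0.77)]
side pin_head [(array([373., 251.]), 0.76), (array([317., 226.]), 0.74), (array([345., 223.]), 0.5), (array([359., 238.]), 0.49)]
side handle [(array([280., 189.]), 0.72), (array([280., 253.]), 0.54), (array([318., 259.]), 0.3)]
side dish_middle [(array([282., 233.]), 0.58)]
side orange_center [(array([280., 224.]), 0.8)]
side carton_mouth [(array([240., 308.]), 0.59), (array([219., 278.]), 0.23)]
```

View pics/top0.png

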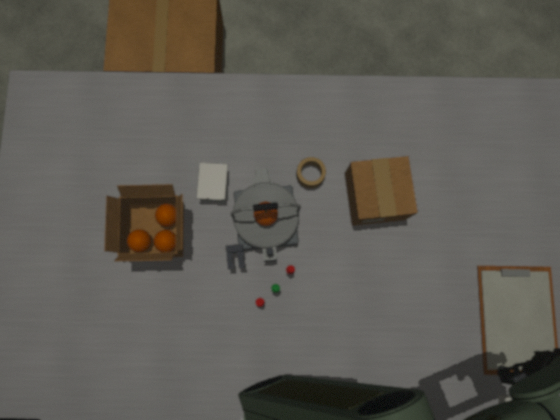

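View pics/side0.png

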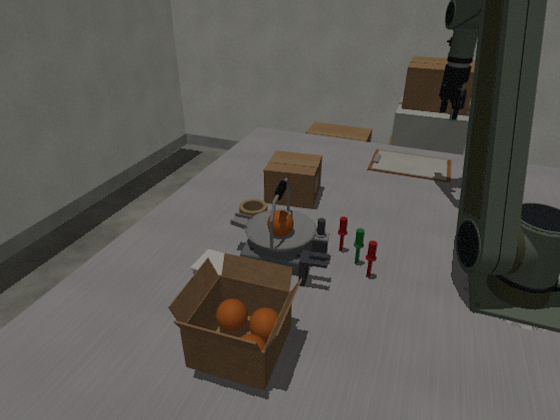

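Run:
```python
import cv2
a=cv2.imread('pics/top0.png')[170:320,190:340];cv2.imwrite('pics/top0c.png',cv2.resize(a,(600,600),interpolation=2))
a=cv2.imread('pics/side0.png')[170:300,230:400];cv2.imwrite('pics/side0c.png',cv2.resize(a,(782,598),interpolation=2))
```

```text
(no output)
```

View pics/top0c.png

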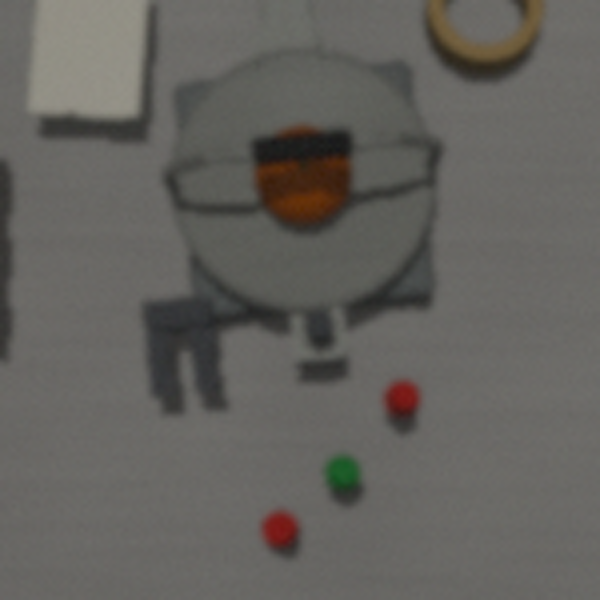

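View pics/side0c.png

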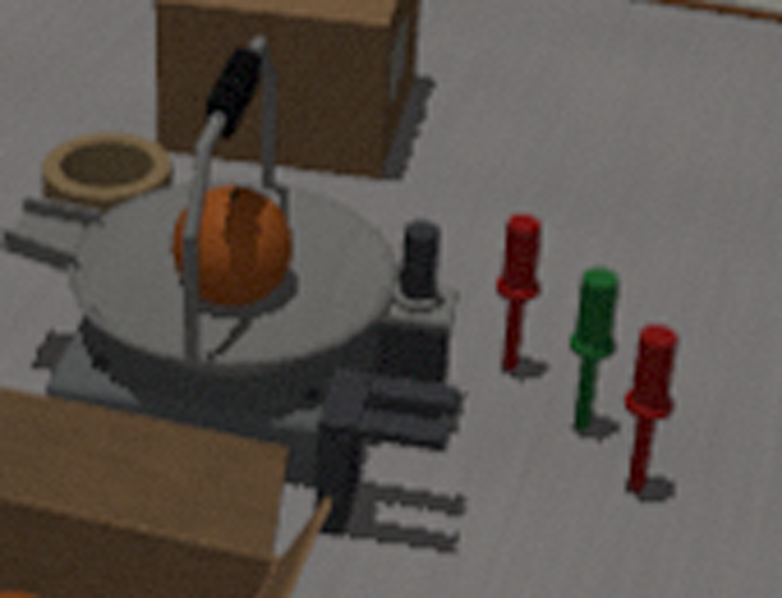

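Run:
```python
from h import *
P=lambda n,p:print(n,np.round(p,4))
P('pin tri mark',tri((270,254),(317,226)))
P('pin tri eye',tri((270,252),(321.5,227)))
for n,a,b in [('handle',(265,206),(280,189)),('notch',(237,258),(319,258)),('orange',(263,217),(280,224)),('mid',(265,214),(282,233)),('carton',(150,222),(240,308))]:P(n,tri(a,b))
for c in('top','side'):
  for t in ['pin_head','handle','orange_center','carton_mouth','dish_middle','notch']:
    print(c,t,[(np.round(r['box']),round(r['p'],2)) for r in find_in(t,c)][:5], [np.round(r['point'],1) for r in mark_of(t,c)][:4])
# masks
for c in('top','side'):
  for t in ['pin_head','handle','orange_center']:
    for r in regions_of(t,c)[:5]:
      ys,xs=np.nonzero(r['mask']);print(c,t,round(r['p'],2),len(xs),xs.mean().round(1),ys.mean().round(1))
print(state()['clock'])
```

```text
pin tri mark [0.4699 0.039  0.0997]
pin tri eye [0.4671 0.0376 0.0982]
handle [0.5738 0.0522 0.1926]
notch [0.4495 0.1268 0.0707]
orange [0.5661 0.059  0.0961]
mid [0.5717 0.052  0.0649]
carton [0.5408 0.3632 0.0963]
top pin_head [(array([287., 264., 297., 272.]), 0.66), (array([266., 250., 275., 256.]), 0.61), (array([254., 294., 264., 310.]), 0.46)] [array([270. , 254.5]), array([264.3, 203.5]), array([277.8, 287.4]), array([289.6, 270.3])]
top handle [(array([234., 170., 299., 263.]), 0.82)] [array([264.7, 205.7])]
top orange_center [(array([254., 214., 277., 227.]), 0.73), (array([104., 184., 182., 262.]), 0.45)] [array([262.6, 217. ])]
top carton_mouth [(array([105., 184., 183., 262.]), 0.8)] [array([149.9, 222.2])]
top dish_middle [(array([230., 168., 300., 260.]), 0.98), (array([256., 213., 272., 225.]), 0.63)] [array([265. , 213.9])]
top notch [(array([225., 186., 298., 269.]), 0.75), (array([106., 185., 183., 263.]), 0.22)] [array([237. , 258.1])]
side pin_head [(array([355., 232., 366., 260.]), 0.71), (array([314., 217., 325., 238.]), 0.56), (array([369., 243., 376., 276.])
[... 266 characters left out ...]
295., 235.]), 0.85)] [array([280.4, 224. ])]
side carton_mouth [(array([169., 252., 303., 390.]), 0.56)] [array([240.2, 307.8]), array([218.7, 278.2])]
side dish_middle [(array([229., 177., 330., 252.]), 0.72)] [array([281.7, 233.1])]
side notch [(array([241., 238., 329., 286.]), 0.69)] [array([318.6, 258.5])]
top pin_head 0.66 76 290.0 269.6
top pin_head 0.58 64 268.8 252.1
top pin_head 0.45 48 259.0 302.6
top handle 0.97 3400 265.2 212.7
top orange_center 0.78 296 264.9 217.2
side pin_head 0.61 197 342.6 230.2
side pin_head 0.59 214 371.0 254.3
side pin_head 0.55 177 320.7 227.7
side pin_head 0.54 242 358.6 242.8
side handle 0.66 2422 277.9 225.1
side orange_center 0.81 439 281.8 222.7
2.3
```

```bash
cat > fit.py <<'E'
from h import *
from scipy.optimize import least_squares
def W(s,p):
    c,n=np.cos(s[2]),np.sin(s[2]);return np.array([s[0]+c*p[0]-n*p[1],s[1]+n*p[0]+c*p[1],p[2]])
def br(): # notch bracket outline, stand coords top z .074
    x0,x1,y=-.138,None,.095
    return [(-.138,.072,.074),(-.138,.088,.074),(-.100,.088,.074),(-.093,.095,.074),(-.100,.102,.074),(-.138,.102,.074),(-.138,.118,.074)]
def overlay(s,fn):
    for cam,b,k in(('top',(190,165,340,315),4),('side',(230,165,400,295),4.6)):
        a=cv2.imread('pics/%s0.png'%cam);M=np.float32([[k,0,-b[0]*k+k/2-.5],[0,k,-b[1]*k+k/2-.5]])
        a=cv2.warpAffine(a,M,(int((b[2]-b[0])*k),int((b[3]-b[1])*k)),flags=1);a=cv2.convertScaleAbs(a,alpha=1.7)
        def L(ps,col,cl=False):
            q=[(M[:,:2]@proj(cam,W(s,p))+M[:,2]) for p in ps];cv2.polylines(a,[np.int32(np.round(q)*1)],cl,col,1)
        t=np.linspace(0,6.3,60)
        C=lambda x,y,z,r:[(x+r*np.cos(u),y+r*np.sin(u),z) for u in t]
        L(br(),(0,255,255))
        L([(-.085,-.085,.044),(.085,-.085,.044),(.085,.085,.044),(-.085,.085,.044)],(255,255,0),True)
        L(C(0,0,.082,.0925),(0,255,0));L(C(-.105,0,.119,.010),(0,0,255));L(C(-.105,0,.072,.013),(0,0,255))
        L([(-.008,-.032,.202),(.008,-.032,.202),(.008,.032,.202),(-.008,.032,.202)],(255,0,255),True)
        L([(-.125,-.018,.072),(-.125,.018,.072)],(255,0,0))
        cv2.imwrite('pics/%s_%s.png'%(fn,cam),a)
E
python3 - <<'E'
from fit import *
obs=[('top',(-.105,0,.098),(269.5,252.5)),('side',(-.105,0,.098),(321,227)),('top',(0,0,.19),(264.7,205.7)),('side',(0,0,.19),(280,189.4)),
('top',(-.112,.095,.074),(237,258.1)),('side',(-.112,.095,.074),(318.6,258.5)),('side',(0,0,.05),(281.7,236))]
f=lambda s:np.hstack([proj(c,W(s,p))-q for c,p,q in obs])
r=least_squares(f,[.572,.052,.13],loss='soft_l1');print(r.x,r.fun.round(1));overlay(r.x,'o1')
E
```

```text
[0.57251574 0.05119961 0.13360356] [ 0.6 -1.1  0.2 -0.1  0.7  1.   0.7  0.5 -1.3  0.8 -0.6 -0.9 -1.5  1.2]
```

View pics/o1_top.png

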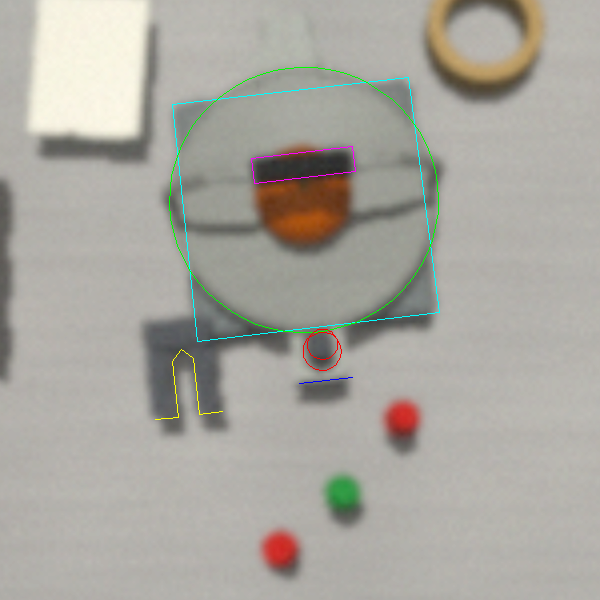

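View pics/o1_side.png

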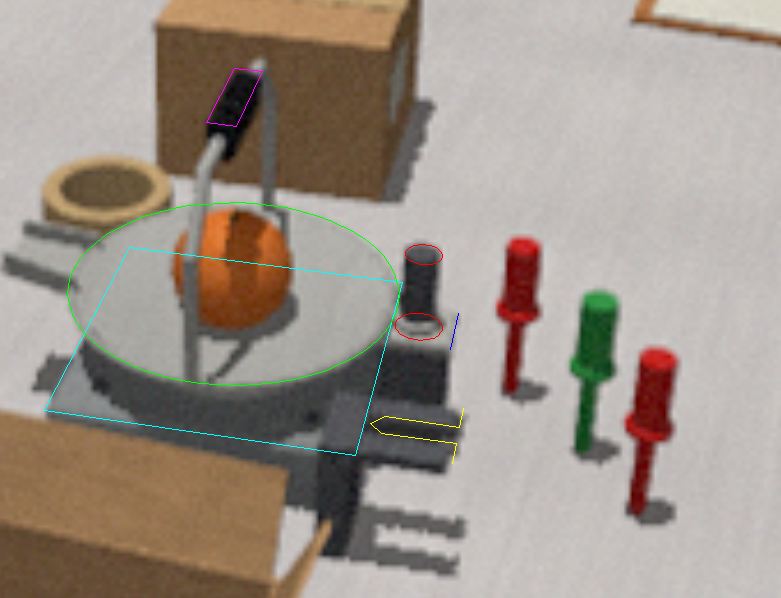

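```bash
cat >> h.py <<'E'
from scipy.spatial.transform import Rotation as R
def to(p,yaw=None):
    s=state();r=R.from_euler('xyz',s['ee_rot']);d=r.inv().apply(np.array(p)-s['tcp_pos'])
    print('t',round(s['clock'],2),'tcp',s['tcp_pos'].round(4),'rpy',s['ee_rot'].round(3),'w',round(s['grip_width'],4),'F',s['wrist_force'].round(1),'j',s['joints'].round(2))
    print('shift',d.round(4),'spin',None if yaw is None else round(-(yaw-s['ee_rot'][2]),4))
E
python3 - <<'E'
from fit import *
S=[.5725,.0512,.1336]
for n,p in dict(pin=(-.105,0,.098),notch=(-.112,.095,.1),handle=(0,0,.19)).items(): print(n,W(S,p).round(4))
to((.4684,.0372,.2),-1.437)
E
```

```text
pin [0.4684 0.0372 0.098 ]
notch [0.4488 0.1304 0.1   ]
handle [0.5725 0.0512 0.19  ]
t 2.3 tcp [ 0.21   -0.5353  0.2084] rpy [ 3.142 -0.    -1.197] w 0.085 F [-0.3  0.2  0.6] j [-1.22  0.32  1.56 -0.    1.26 -0.02]
shift [-0.4386 -0.4497  0.0084] spin 0.24
```

```bash
python3 -m handwheel '{"jaw":[0,0,0,0,0],"xyz":[[-0.03,-0.03,0],[-0.06,-0.06,0],[-0.09,-0.09,0],[-0.12,-0.12,0],[-0.15,-0.15,0]],"spin":[0.06,0.12,0.18,0.24,0.24]}' 30; python3 -c "
from h import *
to((.4684,.0372,.2),-1.437)"
```

```text
clock: 2.72
tcp_pos: [0.2936, -0.3427, 0.2085]
ee_rot: [-3.141, -0.0, -1.44]
wrist_force: [0.5, -0.6, -0.1]
grip_width: 0.0856
t 2.72 tcp [ 0.2936 -0.3427  0.2085] rpy [-3.141 -0.    -1.44 ] w 0.0856 F [ 0.5 -0.6 -0.1] j [-0.89  0.12  1.83  0.    1.19  0.55]
shift [-0.3538 -0.2228  0.0085] spin -0.003
```

```bash
python3 -m handwheel '{"jaw":[0,0,0,0,0],"xyz":[[-0.034,-0.02,0],[-0.068,-0.04,0],[-0.102,-0.06,0],[-0.136,-0.08,0],[-0.17,-0.1,0]],"spin":[0,0,0,0,0]}'; python3 -m handwheel '{"jaw":[0,0,0,0.2,0.2],"xyz":[[-0.034,-0.022,0],[-0.068,-0.044,0],[-0.102,-0.066,0],[-0.136,-0.088,0],[-0.165,-0.11,0]],"spin":[0,0,0,0,0]}'; python3 -m handwheel '{"jaw":[0.2,0.2],"xyz":[[0,0,0],[0,0,0]],"spin":[0,0]}'; python3 -c "
from h import *
to((.4684,.0372,.2),-1.437)
snap('top','t1.png');snap('side','s1.png')
for f in 'ts':
  a=cv2.imread('pics/%s1.png'%f)[150:310,200:400];cv2.imwrite('pics/%s1c.png'%f,cv2.resize(a,(750,600),interpolation=2))"
```

```text
clock: 3.13
tcp_pos: [0.3701, -0.1608, 0.2088]
ee_rot: [-3.141, -0.001, -1.437]
wrist_force: [1.1, -0.3, -0.4]
grip_width: 0.0851
clock: 3.55
tcp_pos: [0.4571, 0.0182, 0.2087]
ee_rot: [-3.141, 0.0, -1.436]
wrist_force: [0.6, -0.5, -0.1]
grip_width: 0.0687
clock: 3.72
tcp_pos: [0.4571, 0.017, 0.2082]
ee_rot: [3.141, -0.0, -1.433]
wrist_force: [-0.1, -0.1, 0.4]
grip_width: 0.0685
t 3.72 tcp [0.4571 0.017  0.2082] rpy [ 3.141 -0.    -1.433] w 0.0685 F [-0.1 -0.1  0.4] j [ 0.01  0.13  1.81 -0.    1.19  1.45]
shift [-0.0185 -0.014   0.0082] spin 0.0039
```

View pics/s1c.png

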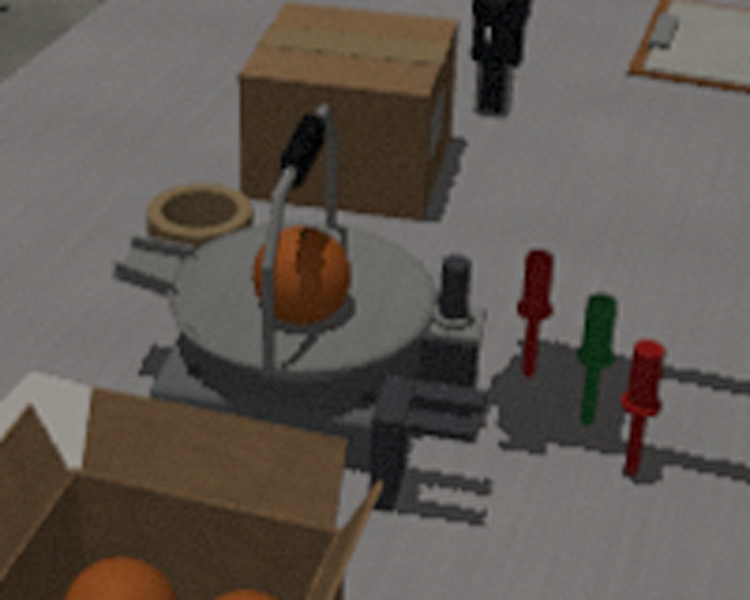

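View pics/t1c.png

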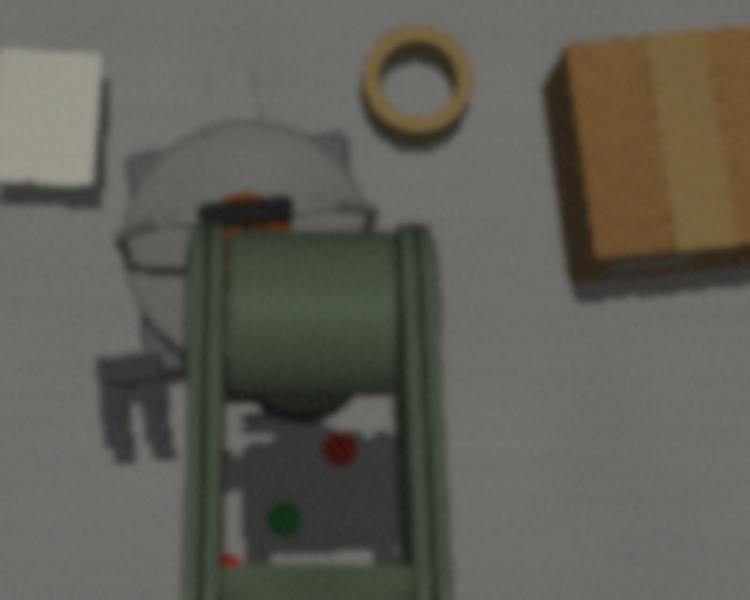

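```bash
python3 -m handwheel '{"jaw":[0.2,0.2,0.2,0.2,0.2],"xyz":[[-0.0185,-0.014,0],[-0.0185,-0.014,0.02],[-0.0185,-0.014,0.045],[-0.0185,-0.014,0.06],[-0.0185,-0.014,0.06]],"spin":[0.004,0.004,0.004,0.004,0.004]}'; python3 -c "
from h import *
to((.4684,.0372,.086),-1.437)
snap('side','s2.png')
a=cv2.imread('pics/s2.png')[150:310,200:400];cv2.imwrite('pics/s2c.png',cv2.resize(a,(750,600),interpolation=2))"
```

```text
clock: 4.23
tcp_pos: [0.4651, 0.0341, 0.1456]
ee_rot: [3.135, 0.0, -1.443]
wrist_force: [-0.2, 0.8, 0.5]
grip_width: 0.0686
t 4.23 tcp [0.4651 0.0341 0.1456] rpy [ 3.135  0.    -1.443] w 0.0686 F [-0.2  0.8  0.5] j [ 0.05  0.21  1.89 -0.    1.05  1.49]
shift [-0.0026 -0.0041  0.0596] spin -0.0065
```

View pics/s2c.png

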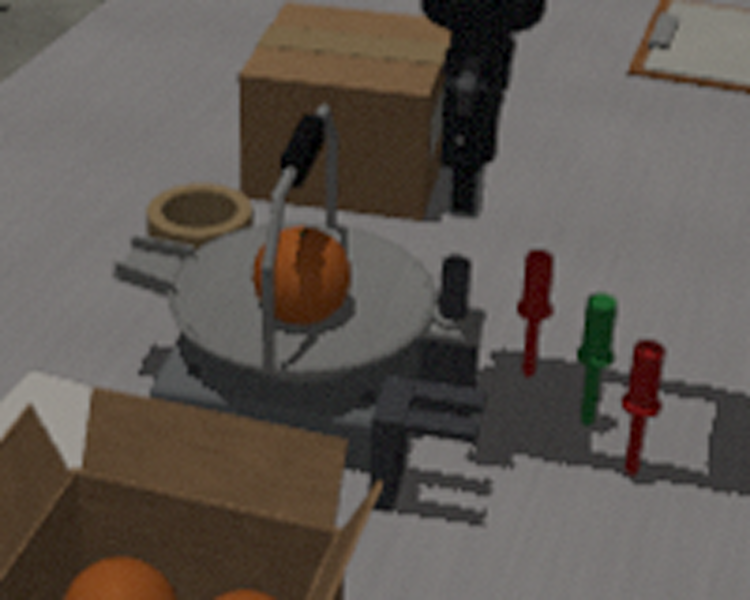

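```bash
python3 -m handwheel '{"jaw":[0.2,0.2],"xyz":[[0,0,0],[0,0,0]],"spin":[0,0]}'; python3 -c "
from h import *
to((.4684,.0372,.086),-1.437)"
```

```text
clock: 4.45
tcp_pos: [0.469, 0.0351, 0.1498]
ee_rot: [-3.139, -0.0, -1.442]
wrist_force: [-0.5, 0.3, 0.5]
grip_width: 0.0684
t 4.45 tcp [0.469  0.0351 0.1498] rpy [-3.139 -0.    -1.442] w 0.0684 F [-0.5  0.3  0.5] j [ 0.05  0.2   1.89 -0.    1.05  1.49]
shift [-0.0021  0.0005  0.0638] spin -0.0053
```

```bash
python3 -m handwheel '{"jaw":[0.2,0.2,0.2,0.2,0.2],"xyz":[[-0.002,0,0.015],[-0.002,0,0.03],[-0.002,0,0.045],[-0.002,0,0.058],[-0.002,0,0.064]],"spin":[-0.005,-0.005,-0.005,-0.005,-0.005]}' ;python3 -m handwheel '{"jaw":[0.2,0.2],"xyz":[[0,0,0],[0,0,0]],"spin":[0,0]}'; python3 -c "
from h import *
to((.4684,.0372,.086),-1.437)
snap('side','s3.png')
a=cv2.imread('pics/s3.png')[170:270,270:395];cv2.imwrite('pics/s3c.png',cv2.resize(a,(750,600),interpolation=2))"
```

```text
clock: 4.87
tcp_pos: [0.4678, 0.0376, 0.0841]
ee_rot: [3.142, -0.0, -1.436]
wrist_force: [-1.3, 0.0, 0.3]
grip_width: 0.0683
clock: 5.03
tcp_pos: [0.4686, 0.0377, 0.0852]
ee_rot: [-3.14, -0.0, -1.436]
wrist_force: [0.4, 0.5, -0.0]
grip_width: 0.0682
t 5.03 tcp [0.4686 0.0377 0.0852] rpy [-3.14  -0.    -1.436] w 0.0682 F [ 0.4  0.5 -0. ] j [ 0.06  0.28  1.98 -0.    0.89  1.49]
shift [ 0.0005  0.0002 -0.0008] spin 0.0008
```

View pics/s3c.png

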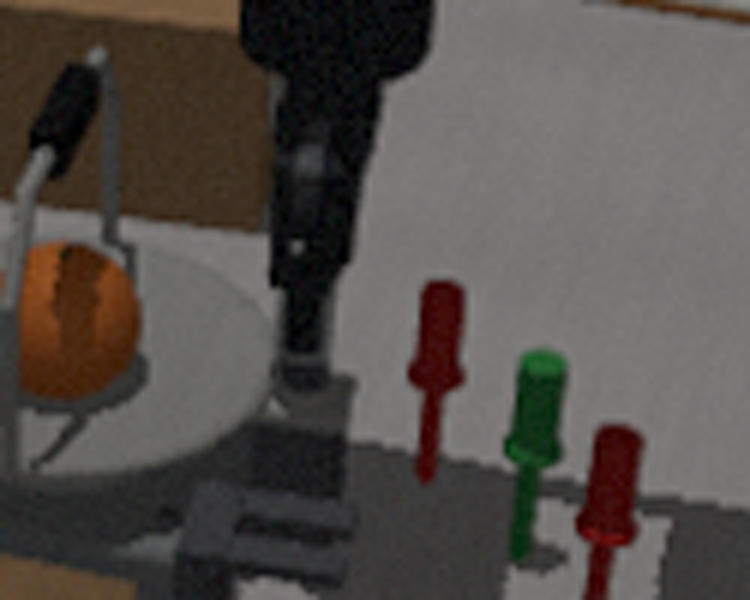

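```bash
python3 -m handwheel '{"jaw":[0.6,0.8,1,1,1],"xyz":[[0,0,0],[0,0,0],[0,0,0],[0,0,0],[0,0,0]],"spin":[0,0,0,0,0]}' 50;python3 -m handwheel '{"jaw":[1,1,1],"xyz":[[0,0,0],[0,0,0],[0,0,0]],"spin":[0,0,0]}'
```

```text
clock: 5.5
tcp_pos: [0.4682, 0.038, 0.0848]
ee_rot: [-3.141, 0.0, -1.436]
wrist_force: [0.0, 1.1, 3.2]
grip_width: 0.0176
clock: 5.75
tcp_pos: [0.4681, 0.0379, 0.0846]
ee_rot: [-3.141, -0.0, -1.436]
wrist_force: [-0.7, -0.1, 2.8]
grip_width: 0.0177
```

```bash
python3 -m handwheel '{"jaw":[1,1,1,1,1],"xyz":[[0,0,-0.005],[0,0,-0.012],[0,0,-0.02],[0,0,-0.03],[0,0,-0.03]],"spin":[0,0,0,0,0]}'; python3 -c "
from h import *
to((.4684,.0372,.086),-1.437)
snap('side','s4.png')
a=cv2.imread('pics/s4.png')[170:270,270:395];cv2.imwrite('pics/s4c.png',cv2.resize(a,(750,600),interpolation=2))"
```

```text
clock: 6.17
tcp_pos: [0.4694, 0.0378, 0.1165]
ee_rot: [-3.138, -0.0, -1.436]
wrist_force: [0.5, -0.6, -1.3]
grip_width: 0.0176
t 6.17 tcp [0.4694 0.0378 0.1165] rpy [-3.138 -0.    -1.436] w 0.0176 F [ 0.5 -0.6 -1.3] j [ 0.06  0.24  1.94 -0.    0.96  1.49]
shift [0.0005 0.0012 0.0304] spin 0.001
```

View pics/s4c.png

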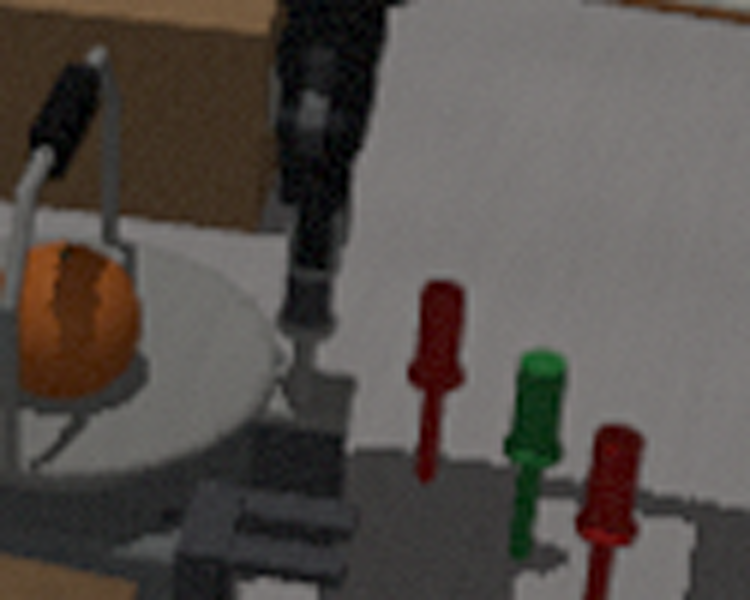

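```bash
python3 -m handwheel '{"jaw":[1,1,1,1,1],"xyz":[[0,0,-0.01],[0,0,-0.022],[0,0,-0.034],[0,0,-0.045],[0,0,-0.05]],"spin":[0,0,0,0,0]}';python3 -m handwheel '{"jaw":[1],"xyz":[[0,0,0]],"spin":[0]}'; python3 -c "
from h import *
to((.4488,.1304,.165),-1.437)
snap('side','s5.png')
a=cv2.imread('pics/s5.png')[160:260,270:395];cv2.imwrite('pics/s5c.png',cv2.resize(a,(750,600),interpolation=2))"
```

```text
clock: 6.63
tcp_pos: [0.4684, 0.0378, 0.1654]
ee_rot: [-3.14, -0.0, -1.436]
wrist_force: [0.1, -0.9, -0.6]
grip_width: 0.0174
clock: 6.72
tcp_pos: [0.4685, 0.0378, 0.1652]
ee_rot: [-3.14, -0.0, -1.436]
wrist_force: [0.5, -0.0, -0.5]
grip_width: 0.0176
t 6.72 tcp [0.4685 0.0378 0.1652] rpy [-3.14  -0.    -1.436] w 0.0176 F [ 0.5 -0.  -0.5] j [ 0.06  0.19  1.86 -0.    1.09  1.49]
shift [-0.0944  0.007   0.0001] spin 0.001
```

View pics/s5c.png

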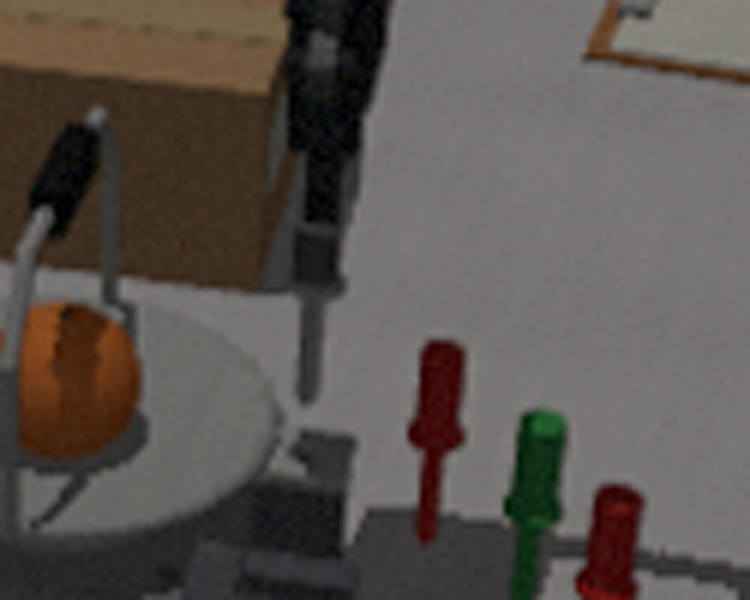

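```bash
python3 -m handwheel '{"jaw":[1,1,1,1,1],"xyz":[[-0.015,0.001,0],[-0.04,0.003,0],[-0.065,0.005,0],[-0.085,0.007,0],[-0.0945,0.007,0]],"spin":[0,0,0,0,0]}';python3 -m handwheel '{"jaw":[1,1],"xyz":[[0,0,0],[0,0,0]],"spin":[0,0]}'; python3 -c "
from fit import *
to((.4488,.1304,.165),-1.437)
snap('side','s6.png');snap('top','t6.png')
print(proj('side',(.4488,.1304,.0975)),proj('side',(.4488,.1304,.074)),proj('top',(.4488,.1304,.074)))
print([(r['point'],r['p']) for r in mark_of('pin_head','side')])
a=cv2.imread('pics/s6.png')[170:290,260:410];cv2.imwrite('pics/s6c.png',cv2.resize(a,(750,600),interpolation=2))
a=cv2.imread('pics/t6.png')[190:310,190:340];cv2.imwrite('pics/t6c.png',cv2.resize(a,(750,600),interpolation=2))"
```

```text
clock: 7.18
tcp_pos: [0.4469, 0.1321, 0.1633]
ee_rot: [3.139, 0.0, -1.434]
wrist_force: [-0.3, -0.2, 0.0]
grip_width: 0.0173
clock: 7.35
tcp_pos: [0.4481, 0.1302, 0.1638]
ee_rot: [3.141, -0.001, -1.435]
wrist_force: [0.2, -0.1, -1.4]
grip_width: 0.0176
t 7.35 tcp [0.4481 0.1302 0.1638] rpy [ 3.141e+00 -1.000e-03 -1.435e+00] w 0.0176 F [ 0.2 -0.1 -1.4] j [ 0.26  0.19  1.87 -0.    1.09  1.69]
shift [-0.     -0.0008 -0.0012] spin 0.0022
[318.55556781 249.47729004] [317.99895967 257.61212964] [235.71944962 258.93301285]
[([340.7, 224.1], 0.57), ([319.9, 218.8], 0.47), ([371.9, 250.9], 0.47)]
```

View pics/s6c.png

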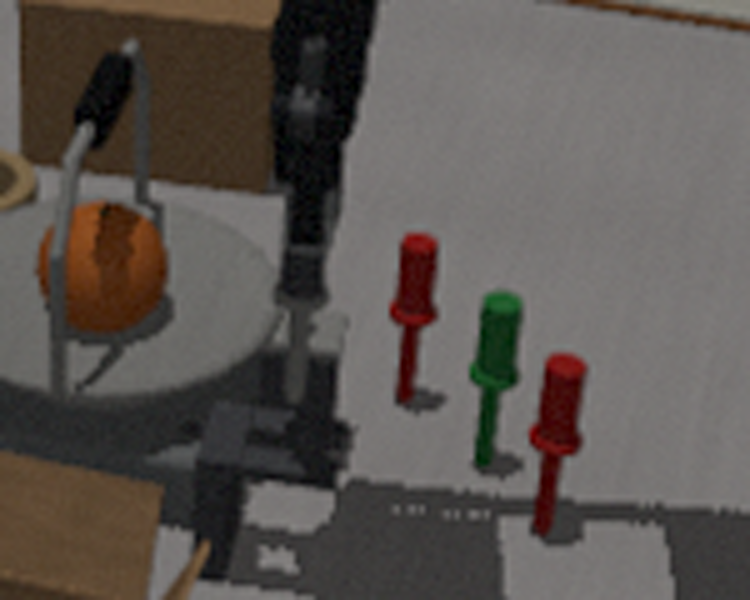

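View pics/t6c.png

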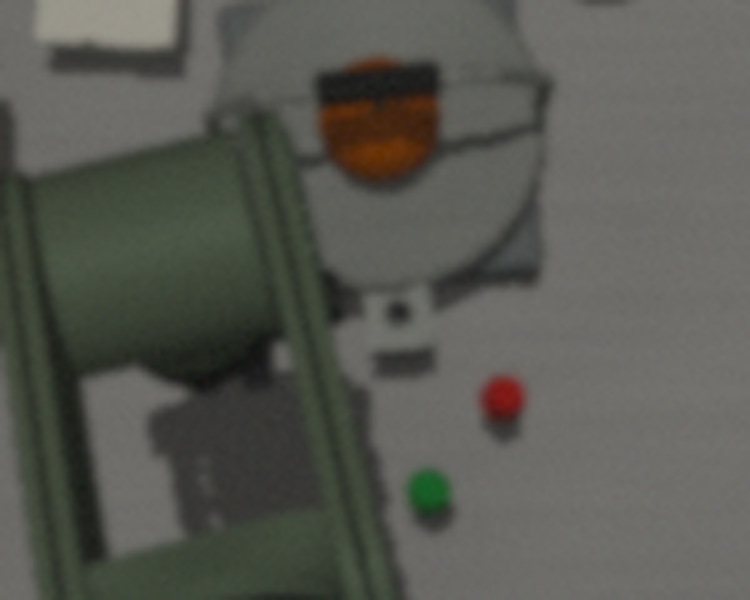

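```bash
python3 -c "
from fit import *
h=atz('top',(269.6,252.4),.072);print(h)
print(proj('top',W([.5725,.0512,.1336],(-.105,0,.072))))
print(atz('top',(237,258.1),.074),atz('side',(318.6,258.5),.074))
a=cv2.imread('pics/side0.png')[235:275,295:345];a=cv2.convertScaleAbs(a,alpha=2.);cv2.imwrite('pics/n_s.png',cv2.resize(a,(750,600),interpolation=2))
a=cv2.imread('pics/top0.png')[235:283,215:275];a=cv2.convertScaleAbs(a,alpha=2.);cv2.imwrite('pics/n_t.png',cv2.resize(a,(750,600),interpolation=2))
"
```

```text
[0.46820646 0.03850078 0.072     ]
[270.07239674 252.32343584]
[0.45111697 0.12697799 0.074     ] [0.44656404 0.13314866 0.074     ]
```

View pics/n_s.png

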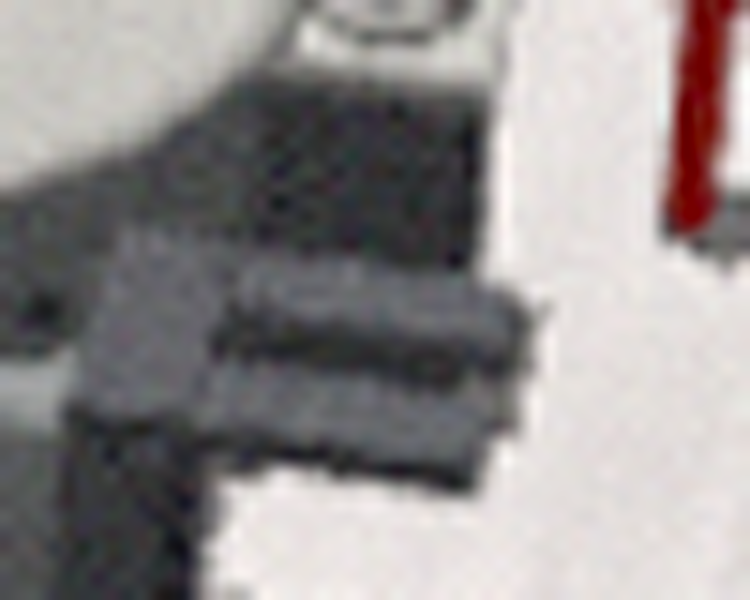

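View pics/n_t.png

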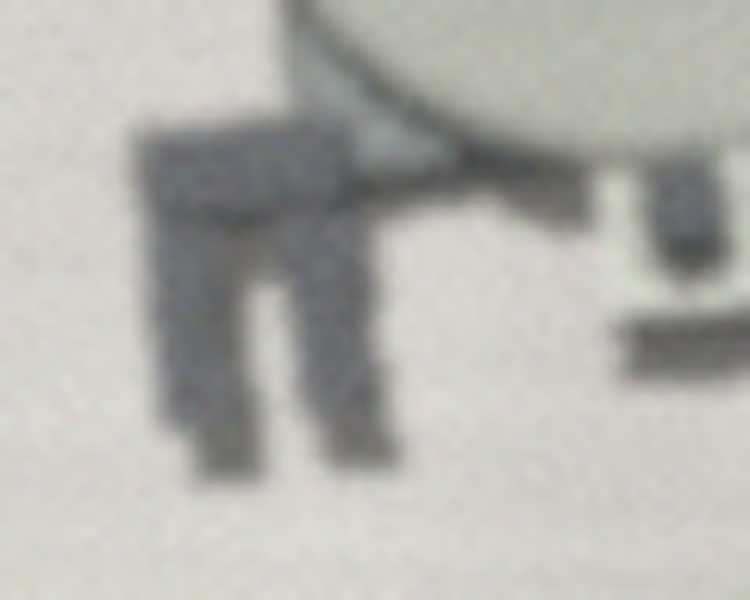

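```bash
python3 -m handwheel '{"jaw":[1,1,1,1,1],"xyz":[[0,-0.001,0.01],[0,-0.001,0.02],[0,-0.001,0.028],[0,-0.001,0.034],[0,-0.001,0.04]],"spin":[0,0,0,0,0]}';python3 -m handwheel '{"jaw":[1],"xyz":[[0,0,0]],"spin":[0]}'; python3 -c "
from fit import *
to((.4488,.1304,.0875),-1.437)
snap('side','s7.png')
a=cv2.imread('pics/s7.png')[200:280,280:380];cv2.imwrite('pics/s7c.png',cv2.resize(a,(750,600),interpolation=2))"
```

```text
clock: 7.92
tcp_pos: [0.4491, 0.1303, 0.1235]
ee_rot: [3.141, -0.0, -1.437]
wrist_force: [-0.1, -0.7, -0.3]
grip_width: 0.0173
clock: 8.0
tcp_pos: [0.4484, 0.1302, 0.123]
ee_rot: [3.139, -0.0, -1.436]
wrist_force: [-0.1, 0.1, -0.5]
grip_width: 0.0179
t 8.0 tcp [0.4484 0.1302 0.123 ] rpy [ 3.139 -0.    -1.436] w 0.0179 F [-0.1  0.1 -0.5] j [ 0.26  0.23  1.93 -0.    0.99  1.69]
shift [-0.0001 -0.0005  0.0355] spin 0.0007
```

View pics/s7c.png

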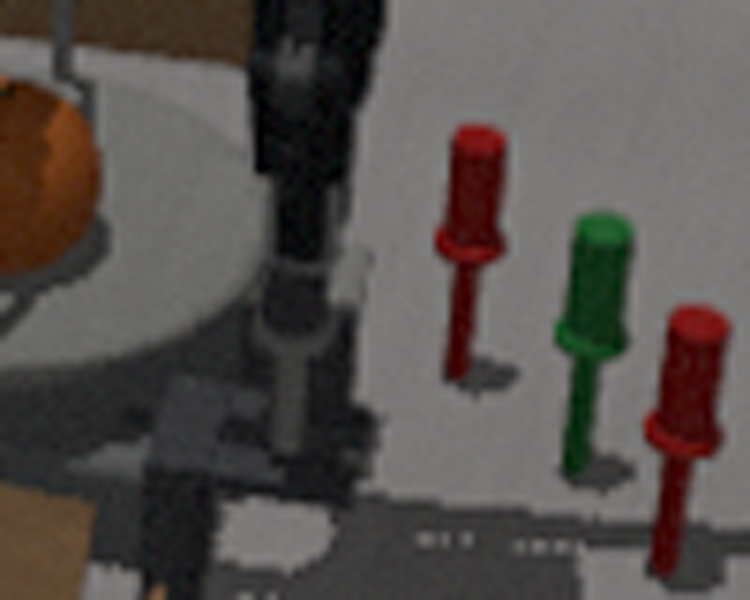

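```bash
python3 -m handwheel '{"jaw":[1,1,1,1,1],"xyz":[[0,0,0.01],[0,0,0.02],[0,0,0.028],[0,0,0.033],[0,0,0.034]],"spin":[0,0,0,0,0]}';python3 -m handwheel '{"jaw":[1,1],"xyz":[[0,0,0.001],[0,0,0.002]],"spin":[0,0]}'; python3 -c "
from fit import *
to((.4488,.1304,.0875),-1.437)
snap('side','s8.png')
a=cv2.imread('pics/s8.png')[200:280,280:380];cv2.imwrite('pics/s8c.png',cv2.resize(a,(750,600),interpolation=2))"
```

```text
clock: 8.47
tcp_pos: [0.4488, 0.1305, 0.0897]
ee_rot: [3.14, -0.0, -1.436]
wrist_force: [-0.8, -1.4, -0.9]
grip_width: 0.0172
clock: 8.63
tcp_pos: [0.4497, 0.1308, 0.0887]
ee_rot: [-3.141, 0.0, -1.436]
wrist_force: [0.0, -0.7, -1.2]
grip_width: 0.0179
t 8.63 tcp [0.4497 0.1308 0.0887] rpy [-3.141  0.    -1.436] w 0.0179 F [ 0.  -0.7 -1.2] j [ 0.26  0.27  1.98 -0.    0.89  1.69]
shift [0.0002 0.0009 0.0012] spin 0.001
```

View pics/s8c.png

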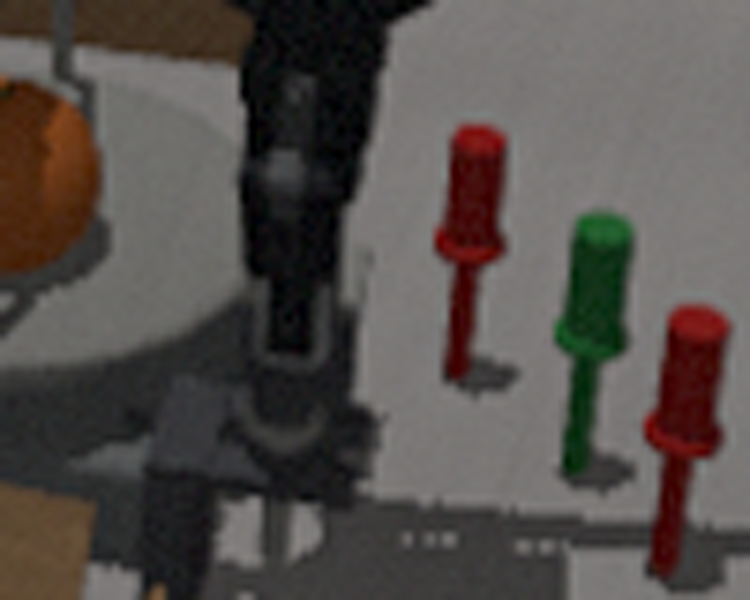

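Pin's shank is through the slot, with the collar at (318,257) just over the bracket. I'll lower in 1 mm steps until contact.

```bash
python3 -m handwheel '{"jaw":[1,1,1],"xyz":[[0,0,0.001],[0,0,0.0015],[0,0,0.0015]],"spin":[0,0,0]}';python3 -m handwheel '{"jaw":[1,1,1],"xyz":[[0,0,0.001],[0,0,0.0015],[0,0,0.0015]],"spin":[0,0,0]}'
```

```text
clock: 8.93
tcp_pos: [0.4493, 0.1307, 0.087]
ee_rot: [-3.141, -0.0, -1.436]
wrist_force: [0.5, -0.0, -0.8]
grip_width: 0.0175
clock: 9.18
tcp_pos: [0.4492, 0.1306, 0.0853]
ee_rot: [3.141, -0.0, -1.436]
wrist_force: [-1.3, 0.3, -0.7]
grip_width: 0.0173
```

```bash
python3 -m handwheel '{"jaw":[1,1,1],"xyz":[[0,0,0.001],[0,0,0.0015],[0,0,0.0015]],"spin":[0,0,0]}';python3 -m handwheel '{"jaw":[1,1,1],"xyz":[[0,0,0.001],[0,0,0.0015],[0,0,0.0015]],"spin":[0,0,0]}';python3 -c "
from fit import *
snap('side','s9.png')
a=cv2.imread('pics/s9.png')[200:280,280:380];cv2.imwrite('pics/s9c.png',cv2.resize(a,(750,600),interpolation=2))"
```

```text
clock: 9.43
tcp_pos: [0.4498, 0.1308, 0.0848]
ee_rot: [-3.14, 0.0, -1.436]
wrist_force: [-1.4, -0.3, 7.3]
grip_width: 0.0173
clock: 9.68
tcp_pos: [0.4503, 0.131, 0.0847]
ee_rot: [-3.138, 0.0, -1.436]
wrist_force: [-3.4, -0.1, 15.8]
grip_width: 0.0176
```

View pics/s9c.png

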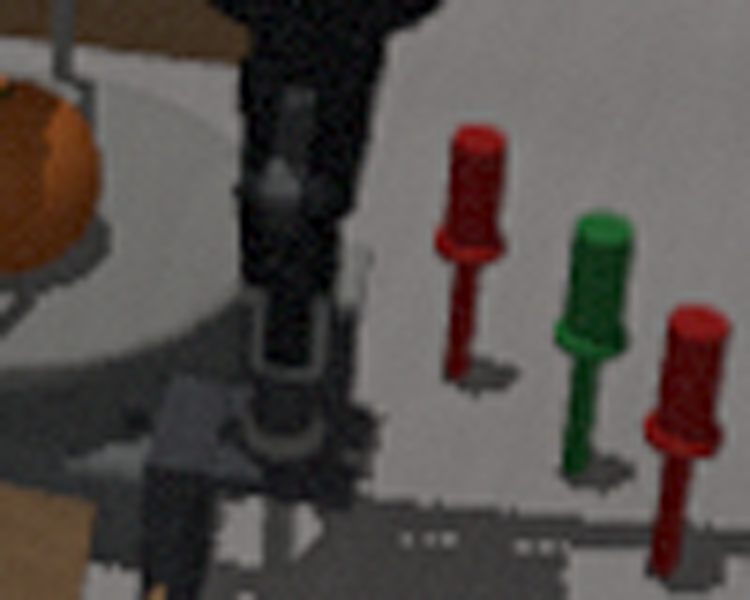

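Contact at TCP z 0.0848 m (16 N). I'll relieve about 2 mm and open.

```bash
python3 -m handwheel '{"jaw":[1,1,1],"xyz":[[0,0,-0.001],[0,0,-0.002],[0,0,-0.002]],"spin":[0,0,0]}';python3 -m handwheel '{"jaw":[0.8,0.6,0.5,0.4,0.4],"xyz":[[0,0,0],[0,0,0],[0,0,0],[0,0,0],[0,0,0]],"spin":[0,0,0,0,0]}';python3 -m handwheel '{"jaw":[0.3,0.3],"xyz":[[0,0,0],[0,0,0]],"spin":[0,0]}';python3 -c "
from fit import *
snap('side','s10.png')
a=cv2.imread('pics/s10.png')[200:280,280:380];cv2.imwrite('pics/s10c.png',cv2.resize(a,(750,600),interpolation=2))"
```

```text
clock: 9.98
tcp_pos: [0.4497, 0.1308, 0.0849]
ee_rot: [-3.14, 0.0, -1.436]
wrist_force: [0.4, -1.2, 5.4]
grip_width: 0.0176
clock: 10.4
tcp_pos: [0.4491, 0.1306, 0.084]
ee_rot: [3.141, -0.0, -1.436]
wrist_force: [0.1, -0.4, -0.1]
grip_width: 0.0514
clock: 10.57
tcp_pos: [0.4492, 0.1306, 0.0842]
ee_rot: [3.141, -0.0, -1.436]
wrist_force: [-0.2, 0.2, -0.2]
grip_width: 0.0596
```

View pics/s10c.png

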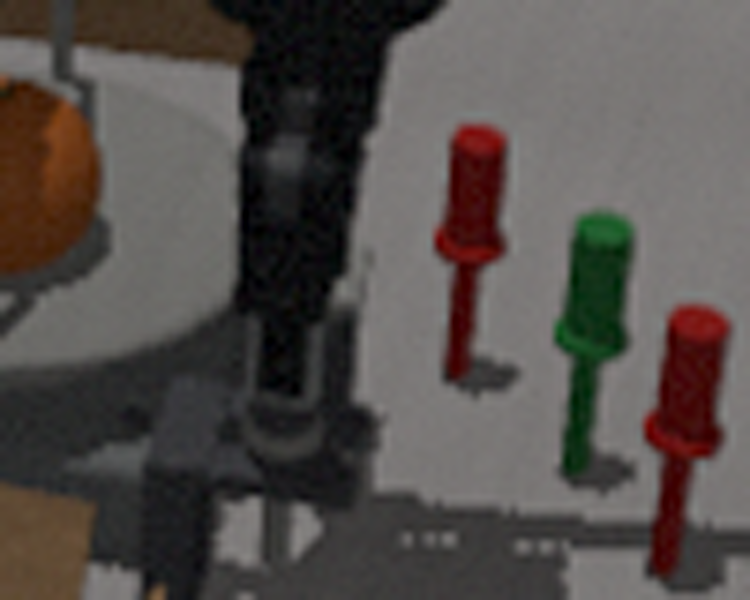

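```bash
python3 -m handwheel '{"jaw":[0.3,0.3,0.3,0.2,0.1],"xyz":[[0,0,-0.015],[0,0,-0.045],[0,0,-0.085],[0,0,-0.125],[0,0,-0.165]],"spin":[0,0,0,0,0]}';python3 -m handwheel '{"jaw":[0.1,0.1,0.1,0.1,0.1],"xyz":[[0,0,-0.02],[0,0,-0.02],[0,0,-0.02],[0,0,-0.02],[0,0,-0.02]],"spin":[-0.12,-0.24,-0.36,-0.48,-0.6]}';python3 -c "
from fit import *
to((.5725,.0512,.26),.1336)
snap('side','s11.png');snap('top','t11.png')
print([(r['point'],r['p']) for c in ('side','top') for r in mark_of('handle',c)])
a=cv2.imread('pics/s11.png')[170:290,240:390];cv2.imwrite('pics/s11c.png',cv2.resize(a,(750,600),interpolation=2))
a=cv2.imread('pics/t11.png')[170:290,190:340];cv2.imwrite('pics/t11c.png',cv2.resize(a,(750,600),interpolation=2))"
```

```text
clock: 11.03
tcp_pos: [0.4487, 0.1305, 0.2511]
ee_rot: [3.141, -0.0, -1.436]
wrist_force: [1.3, -0.0, -0.0]
grip_width: 0.0766
clock: 11.45
tcp_pos: [0.4492, 0.1307, 0.2695]
ee_rot: [-3.141, -0.0, -0.83]
wrist_force: [0.4, 1.2, -0.5]
grip_width: 0.0769
t 11.45 tcp [0.4492 0.1307 0.2695] rpy [-3.141 -0.    -0.83 ] w 0.0769 F [ 0.4  1.2 -0.5] j [ 0.26  0.11  1.68 -0.    1.35  1.09]
shift [ 0.1419 -0.0374  0.0095] spin -0.9636
[([278.8, 188.6], 0.62)]
```

View pics/s11c.png

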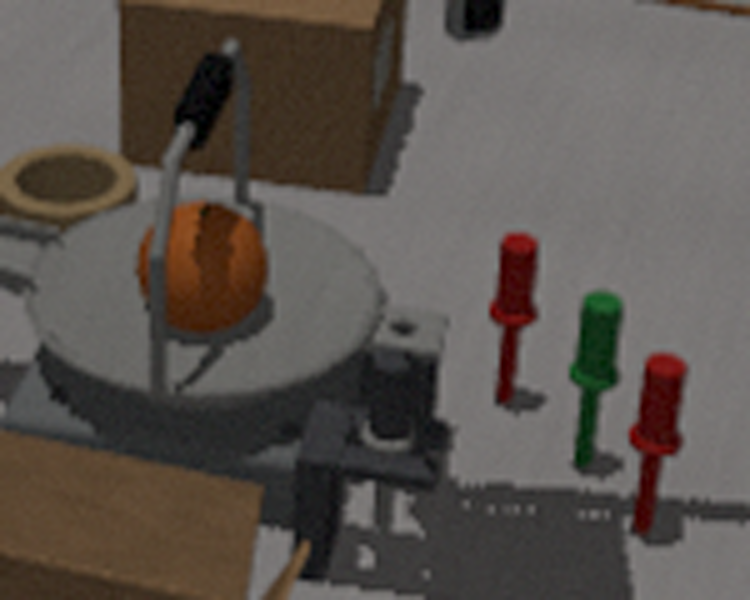

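View pics/t11c.png

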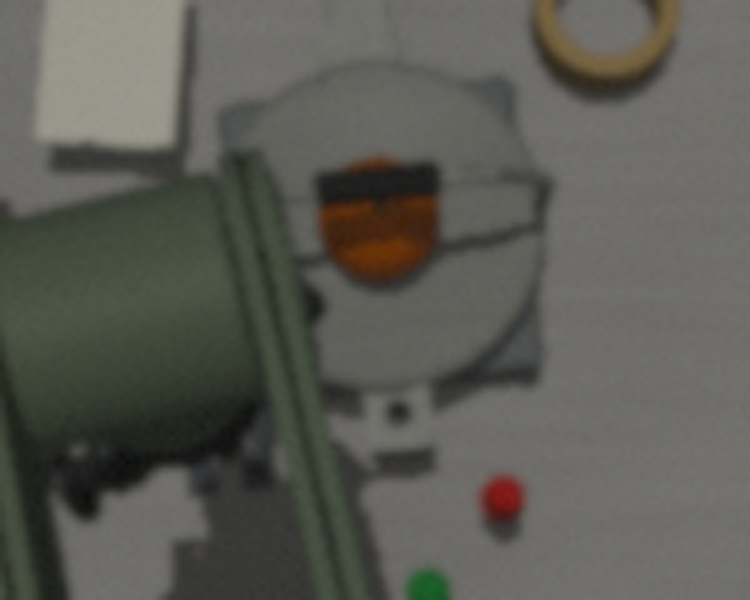

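```bash
python3 -c "
from fit import *
from scipy import ndimage
for fn in ('top0','t11'):
  a=cv2.imread('pics/%s.png'%fn).astype(int)
  g=a.max(2); m=(g<50);m[:195]=0;m[218:]=0;m[:,:245]=0;m[:,285:]=0
  l,n=ndimage.label(m);sz=ndimage.sum(m,l,range(1,n+1));k=1+np.argmax(sz);ys,xs=np.nonzero(l==k)
  v=np.polyfit(xs,ys,1,w=None);print(fn,len(xs),xs.min(),xs.max(),ys.min(),ys.max(),xs.mean(),ys.mean(),v)
  p=[atz('top',(x,v[0]*x+v[1]),.198) for x in (xs.min(),xs.max())];d=p[0]-p[1];print(p,np.arctan2(-d[0],d[1]))
  print('mid',atz('top',(xs.mean(),ys.mean()),.196))
"
```

```text
top0 140 254 277 203 211 265.4142857142857 206.55714285714285 [-9.51004103e-02  2.31798150e+02]
[array([0.56804098, 0.07975869, 0.198     ]), array([0.57455554, 0.02191606, 0.198     ])] 0.11215305092605696
mid [0.57165741 0.05108152 0.196     ]
t11 136 254 277 203 210 265.38235294117646 206.53676470588235 [-8.71412203e-02  2.29662507e+02]
[array([0.56833316, 0.07976471, 0.198     ]), array([0.57437825, 0.0219139 , 0.198     ])] 0.10411668612803152
mid [0.57170851 0.05116294 0.196     ]
```

```bash
python3 -m handwheel '{"jaw":[0,0,0,0,0],"xyz":[[0.02,-0.005,0],[0.05,-0.014,0],[0.085,-0.022,0],[0.115,-0.03,0],[0.141,-0.037,0]],"spin":[-0.12,-0.24,-0.36,-0.48,-0.6]}';python3 -m handwheel '{"jaw":[0,0,0,0,0],"xyz":[[0,0,0],[0,0,0],[0,0,0],[0,0,0],[0,0,0]],"spin":[-0.12,-0.24,-0.34,-0.34,-0.34]}';python3 -c "
from fit import *
to((.572,.051,.172),.11)"
```

```text
clock: 12.07
tcp_pos: [0.5728, 0.0496, 0.2691]
ee_rot: [3.141, -0.0, -0.233]
wrist_force: [0.3, -0.0, 0.5]
grip_width: 0.0854
clock: 12.48
tcp_pos: [0.5712, 0.0508, 0.2692]
ee_rot: [3.142, 0.0, 0.1]
wrist_force: [0.3, -0.5, 0.2]
grip_width: 0.0855
t 12.48 tcp [0.5712 0.0508 0.2692] rpy [3.142 0.    0.1  ] w 0.0855 F [ 0.3 -0.5  0.2] j [ 0.07  0.29  1.46 -0.    1.4  -0.03]
shift [ 0.0008 -0.0001  0.0972] spin -0.0101
```

```bash
python3 -m handwheel '{"jaw":[0,0,0,0,0],"xyz":[[0.001,0,0.02],[0.001,0,0.045],[0.001,0,0.07],[0.001,0,0.09],[0.001,0,0.098]],"spin":[-0.01,-0.01,-0.01,-0.01,-0.01]}';python3 -m handwheel '{"jaw":[0,0],"xyz":[[0,0,0],[0,0,0]],"spin":[0,0]}';python3 -c "
from fit import *
to((.572,.051,.171),.11)
snap('side','s12.png')
a=cv2.imread('pics/s12.png')[130:250,220:370];cv2.imwrite('pics/s12c.png',cv2.resize(a,(750,600),interpolation=2))"
```

```text
clock: 12.9
tcp_pos: [0.5703, 0.051, 0.1684]
ee_rot: [-3.141, 0.005, 0.111]
wrist_force: [0.5, -0.1, -1.0]
grip_width: 0.0853
clock: 13.07
tcp_pos: [0.5727, 0.0511, 0.172]
ee_rot: [3.141, -0.001, 0.113]
wrist_force: [-0.2, 0.4, 0.2]
grip_width: 0.0853
t 13.07 tcp [0.5727 0.0511 0.172 ] rpy [ 3.141e+00 -1.000e-03  1.130e-01] w 0.0853 F [-0.2  0.4  0.2] j [ 0.07  0.34  1.62 -0.    1.17 -0.04]
shift [-0.0007  0.      0.001 ] spin 0.0028
```

View pics/s12c.png

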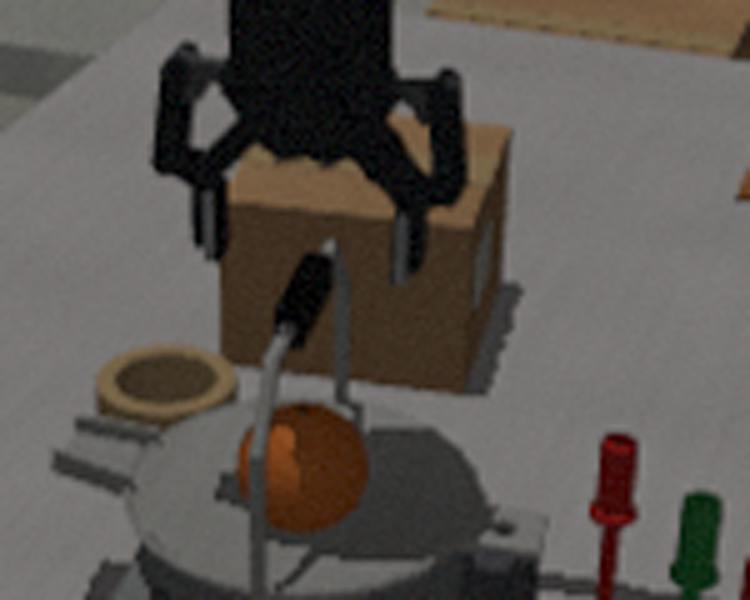

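```bash
python3 -m handwheel '{"jaw":[0.2,0.35,0.5,0.6,0.65],"xyz":[[0,0,0.001],[0,0,0.001],[0,0,0.001],[0,0,0.001],[0,0,0.001]],"spin":[0,0,0,0,0]}' 20;python3 -m handwheel '{"jaw":[0.7,0.72,0.74,0.76,0.78],"xyz":[[0,0,0],[0,0,0],[0,0,0],[0,0,0],[0,0,0]],"spin":[0,0,0,0,0]}' 20;python3 -m handwheel '{"jaw":[0.8,0.82,0.84,0.86,0.9],"xyz":[[0,0,0],[0,0,0],[0,0,0],[0,0,0],[0,0,0]],"spin":[0,0,0,0,0]}' 20
```

```text
clock: 13.53
tcp_pos: [0.5724, 0.051, 0.1708]
ee_rot: [3.141, -0.001, 0.114]
wrist_force: [-0.3, 0.6, -0.4]
grip_width: 0.0298
clock: 13.95
tcp_pos: [0.5728, 0.051, 0.1705]
ee_rot: [3.141, -0.001, 0.114]
wrist_force: [1.8, 0.6, 0.2]
grip_width: 0.0189
clock: 14.37
tcp_pos: [0.5729, 0.051, 0.1708]
ee_rot: [3.141, -0.002, 0.114]
wrist_force: [2.7, -0.1, 2.5]
grip_width: 0.0153
```

```bash
python3 -m handwheel '{"jaw":[1,1,1,1,1],"xyz":[[0,0,0],[0,0,0],[0,0,0],[0,0,0],[0,0,0]],"spin":[0,0,0,0,0]}' 60;python3 -m handwheel '{"jaw":[1,1,1],"xyz":[[0,0,0],[0,0,0],[0,0,0]],"spin":[0,0,0]}' 100;python3 -c "
from fit import *
to((.572,.051,.171),.11)
snap('side','s13.png')
a=cv2.imread('pics/s13.png')[130:250,220:370];cv2.imwrite('pics/s13c.png',cv2.resize(a,(750,600),interpolation=2))"
```

```text
clock: 14.78
tcp_pos: [0.5728, 0.051, 0.1709]
ee_rot: [3.141, -0.002, 0.114]
wrist_force: [3.2, 0.7, 5.7]
grip_width: 0.0142
clock: 15.03
tcp_pos: [0.5729, 0.051, 0.1711]
ee_rot: [3.141, -0.002, 0.114]
wrist_force: [3.4, 0.2, 6.7]
grip_width: 0.0123
t 15.03 tcp [0.5729 0.051  0.1711] rpy [ 3.141e+00 -2.000e-03  1.140e-01] w 0.0123 F [3.4 0.2 6.7] j [ 0.07  0.34  1.62 -0.    1.17 -0.05]
shift [-0.0009 -0.0001  0.0001] spin 0.004
```

View pics/s13c.png

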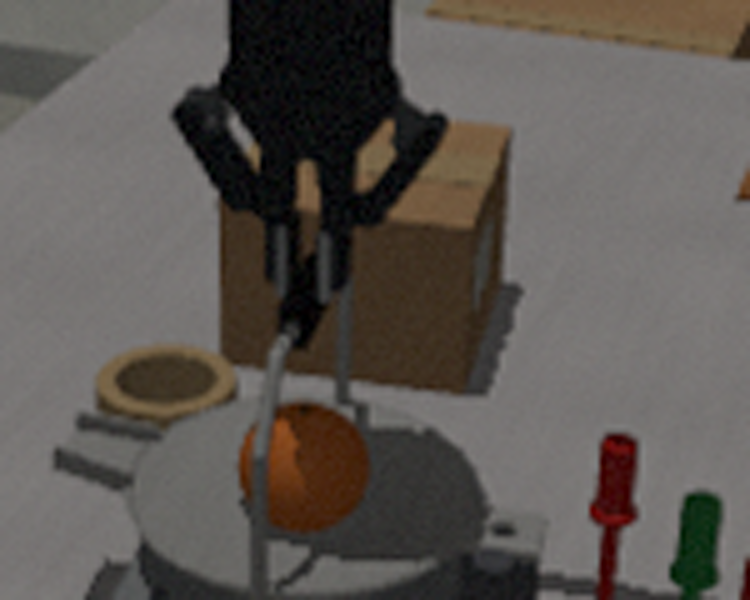

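```bash
python3 -m handwheel '{"jaw":[1,1,1,1,1],"xyz":[[0,0,-0.001],[0,0,-0.003],[0,0,-0.005],[0,0,-0.007],[0,0,-0.008]],"spin":[0,0,0,0,0]}';python3 -m handwheel '{"jaw":[1,1],"xyz":[[0,0,0],[0,0,0]],"spin":[0,0]}';python3 -c "
from fit import *
snap('side','s14.png')
to((.572,.051,.171),.11);print(state()['torque'])
a=cv2.imread('pics/s14.png')[140:260,210:360];cv2.imwrite('pics/s14c.png',cv2.resize(a,(750,600),interpolation=2))"
```

```text
clock: 15.5
tcp_pos: [0.5708, 0.0509, 0.1771]
ee_rot: [-3.142, 0.004, 0.114]
wrist_force: [0.1, -0.5, -6.1]
grip_width: 0.0123
clock: 15.67
tcp_pos: [0.5717, 0.0509, 0.1779]
ee_rot: [3.142, 0.001, 0.114]
wrist_force: [-0.4, 0.4, -5.8]
grip_width: 0.0124
t 15.72 tcp [0.5718 0.0509 0.178 ] rpy [3.142e+00 1.000e-03 1.140e-01] w 0.0127 F [-0.   0.3 -5.3] j [ 0.07  0.34  1.61 -0.    1.19 -0.05]
shift [ 0.0002 -0.      0.007 ] spin 0.004
[ 0.00223095  0.00107634 -0.04224152]
```

View pics/s14c.png

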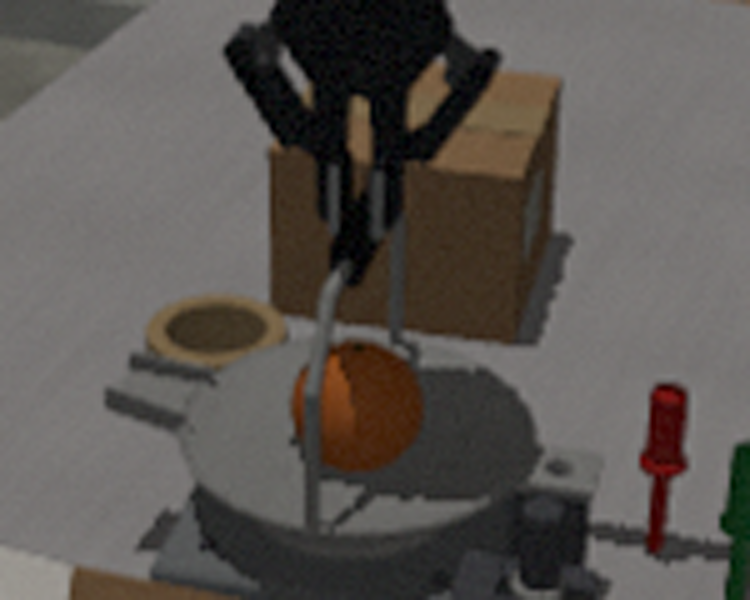

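```bash
python3 -m handwheel '{"jaw":[1,1,1,1,1],"xyz":[[0,0,-0.002],[0,0,-0.005],[0,0,-0.009],[0,0,-0.013],[0,0,-0.017]],"spin":[0,0,0,0,0]}';python3 -m handwheel '{"jaw":[1,1,1,1,1],"xyz":[[0,0,-0.004],[0,0,-0.008],[0,0,-0.012],[0,0,-0.015],[0,0,-0.017]],"spin":[0,0,0,0,0]}';python3 -m handwheel '{"jaw":[1,1,1,1,1],"xyz":[[0,0,-0.001],[0,0,-0.001],[0,0,-0.001],[0,0,-0.001],[0,0,-0.001]],"spin":[0,-0.01,-0.03,-0.06,-0.1]}';python3 -c "
from fit import *
snap('side','s15.png')
to((.572,.051,.171),.11)
a=cv2.imread('pics/s15.png')[120:240,210:360];cv2.imwrite('pics/s15c.png',cv2.resize(a,(750,600),interpolation=2))"
```

```text
clock: 16.13
tcp_pos: [0.5724, 0.051, 0.1961]
ee_rot: [3.141, -0.001, 0.114]
wrist_force: [-0.3, -0.4, -5.8]
grip_width: 0.0126
clock: 16.55
tcp_pos: [0.5724, 0.051, 0.213]
ee_rot: [3.141, -0.001, 0.114]
wrist_force: [0.8, 0.3, -5.2]
grip_width: 0.0125
clock: 16.97
tcp_pos: [0.572, 0.051, 0.2131]
ee_rot: [-3.142, 0.001, 0.217]
wrist_force: [0.0, 0.3, -6.2]
grip_width: 0.0129
t 17.02 tcp [0.572  0.0509 0.2131] rpy [3.142e+00 1.000e-03 2.180e-01] w 0.0122 F [ 0.4 -0.1 -6.2] j [ 0.07  0.32  1.56 -0.    1.27 -0.15]
shift [-0.     -0.0001  0.0421] spin 0.108
```

View pics/s15c.png

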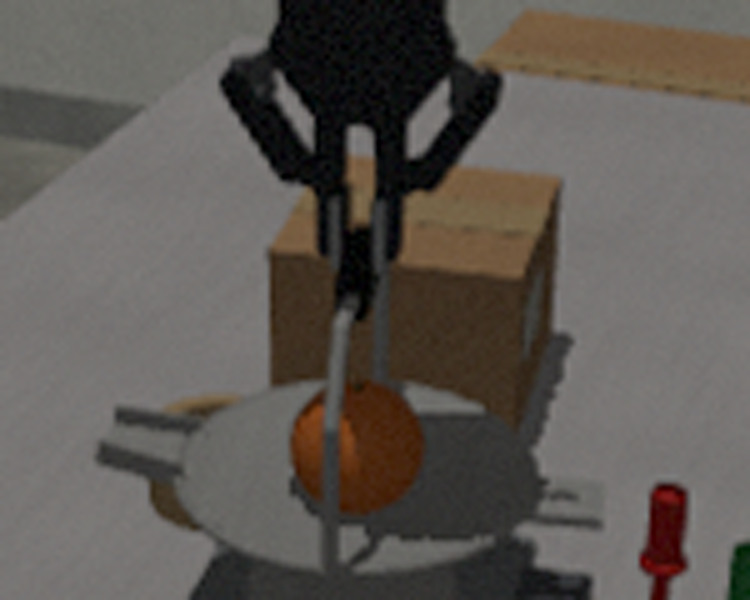

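```bash
python3 -m handwheel '{"jaw":[1,1,1,1,1],"xyz":[[0,0,0],[0,0,0],[0,0,0],[0,0,0],[0,0,0]],"spin":[-0.04,-0.09,-0.14,-0.19,-0.24]}';python3 -m handwheel '{"jaw":[1,1,1,1,1],"xyz":[[0,0,0],[0,0,0],[0,0,0],[0,0,0],[0,0,0]],"spin":[-0.05,-0.1,-0.15,-0.2,-0.25]}';python3 -m handwheel '{"jaw":[1,1,1,1,1],"xyz":[[0,0,0],[0,0,0],[0,0,0],[0,0,0],[0,0,0]],"spin":[-0.05,-0.1,-0.15,-0.2,-0.25]}';python3 -c "
from fit import *
snap('side','s16.png')
to((.572,.051,.171),1.68)
a=cv2.imread('pics/s16.png')[120:240,210:360];cv2.imwrite('pics/s16c.png',cv2.resize(a,(750,600),interpolation=2))"
```

```text
clock: 17.43
tcp_pos: [0.5721, 0.0509, 0.2131]
ee_rot: [-3.141, 0.001, 0.456]
wrist_force: [-0.8, -0.8, -5.1]
grip_width: 0.0126
clock: 17.85
tcp_pos: [0.5721, 0.0509, 0.2131]
ee_rot: [-3.141, 0.001, 0.706]
wrist_force: [0.1, 0.6, -5.7]
grip_width: 0.0127
clock: 18.27
tcp_pos: [0.5721, 0.0509, 0.2131]
ee_rot: [-3.141, 0.0, 0.956]
wrist_force: [-0.3, -0.6, -6.9]
grip_width: 0.0126
t 18.32 tcp [0.5721 0.0509 0.2131] rpy [-3.141  0.     0.958] w 0.0129 F [ 1.   0.4 -4.9] j [ 0.07  0.32  1.56 -0.    1.27 -0.89]
shift [ 0.     -0.0001  0.0421] spin -0.7221
```

View pics/s16c.png

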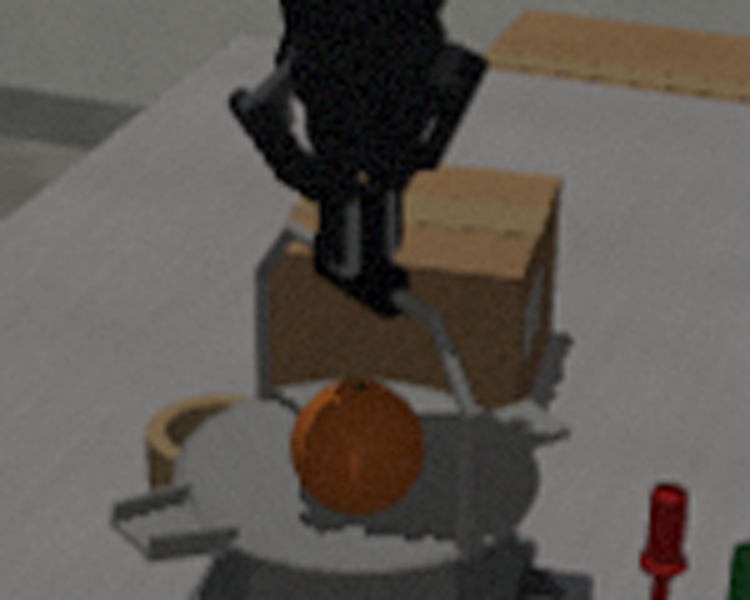

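The lip is at side (240,225), swinging toward the open carton; the orange stays central at (281,209). Turning on.

```bash
python3 -m handwheel '{"jaw":[1,1,1,1,1],"xyz":[[0,0,0],[0,0,0],[0,0,0],[0,0,0],[0,0,0]],"spin":[-0.04,-0.09,-0.14,-0.19,-0.24]}';python3 -m handwheel '{"jaw":[1,1,1,1,1],"xyz":[[0,0,0],[0,0,0],[0,0,0],[0,0,0],[0,0,0]],"spin":[-0.05,-0.1,-0.15,-0.2,-0.25]}';python3 -m handwheel '{"jaw":[1,1,1,1,1],"xyz":[[0,0,0],[0,0,0],[0,0,0],[0,0,0],[0,0,0]],"spin":[-0.05,-0.1,-0.15,-0.19,-0.21]}';python3 -m handwheel '{"jaw":[1,1,1,1,1],"xyz":[[0,0,0],[0,0,0],[0,0,0],[0,0,0],[0,0,0]],"spin":[-0.015,-0.02,-0.02,-0.02,-0.02]}';python3 -c "
from fit import *
s=snap('side','s17.png');snap('top','t17.png')
to((.572,.051,.171),1.68)
for c in('side','top'):
  for t in ('orange_center','dish_middle','carton_mouth'): print(c,t,[(np.round(r['point'],1),round(r['p'],2)) for r in mark_of(t,c)][:3])
"
```

```text
clock: 18.73
tcp_pos: [0.5721, 0.051, 0.2132]
ee_rot: [-3.141, 0.0, 1.195]
wrist_force: [-0.1, 0.5, -6.0]
grip_width: 0.0123
clock: 19.15
tcp_pos: [0.5721, 0.0509, 0.2132]
ee_rot: [-3.141, 0.0, 1.445]
wrist_force: [0.1, -0.5, -5.9]
grip_width: 0.0129
clock: 19.57
tcp_pos: [0.5721, 0.0509, 0.2132]
ee_rot: [-3.141, 0.0, 1.655]
wrist_force: [-0.0, -0.4, -5.5]
grip_width: 0.0126
clock: 19.98
tcp_pos: [0.5722, 0.0509, 0.2134]
ee_rot: [3.142, 0.0, 1.674]
wrist_force: [0.3, 0.1, -5.9]
grip_width: 0.0125
t 20.08 tcp [0.5722 0.051  0.2134] rpy [3.142 0.    1.674] w 0.0126 F [-0.2 -0.3 -6.2] j [ 0.07  0.32  1.56 -0.    1.27 -1.6 ]
shift [ 0.0001 -0.0002  0.0424] spin -0.0062
side orange_center [(array([278.9, 210.8]), 0.58)]
side dish_middle [(array([281.2, 218.9]), 0.57)]
side carton_mouth [(array([241. , 310.8]), 0.93), (array([280.3, 254.6]), 0.74)]
top orange_center []
top dish_middle [(array([264.9, 212. ]), 0.87), (array([146. , 223.7]), 0.41)]
top carton_mouth [(array([146.6, 222.8]), 0.95)]
```

View pics/s17.png

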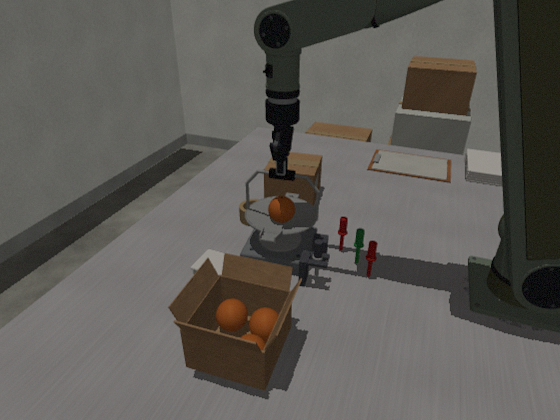

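View pics/t17.png

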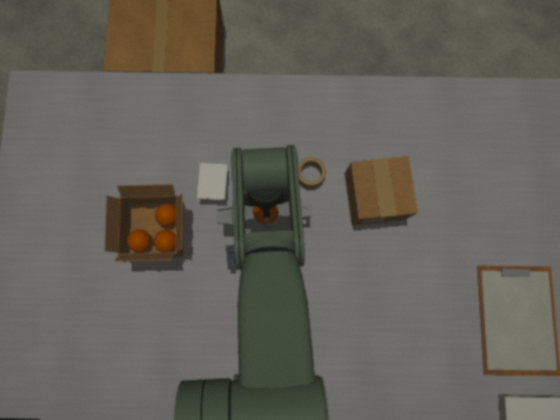

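```bash
python3 -c "
from fit import *
for p in [(146.6,222.8),(149.9,222.2)]:
  c=atz('top',p,.1);d=c[:2]-[.5722,.051];print(c,np.arctan2(d[1],d[0]),np.hypot(*d))
for p in [(241,310.8),(240.2,307.8)]:
  c=atz('side',p,.1);d=c[:2]-[.5722,.051];print(c,np.arctan2(d[1],d[0]))
print('orange expected',proj('side',(.5722,.051,.135)),proj('top',(.5722,.051,.135)))
s=capture('side');t=capture('top');
for r in regions_of('orange_center','side')[:2]:
  ys,xs=np.nonzero(r['mask']);print(xs.mean(),ys.mean(),r['box'])
cv2.imwrite('pics/s18.png',s[:,:,::-1])
a=s[150:270,210:360,::-1];cv2.imwrite('pics/s18c.png',cv2.resize(a,(750,600),interpolation=2))
a=t[160:280,190:340,::-1];cv2.imwrite('pics/t18c.png',cv2.resize(a,(750,600),interpolation=2))
"
```

```text
[0.54042706 0.37214786 0.1       ] 1.669410949013067 0.322715770822765
[0.5422059  0.36333156 0.1       ] 1.6665356276268644 0.3137684631122862
[0.53148542 0.37229469 0.1       ] 1.696844848804687
[0.53624501 0.36574867 0.1       ] 1.684537248580385
orange expected [280.61974969 209.21928925] [265.55087531 210.71788024]
281.30575539568343 208.4136690647482 [269.2, 193.4, 296.2, 222.1]
```

View pics/s18c.png

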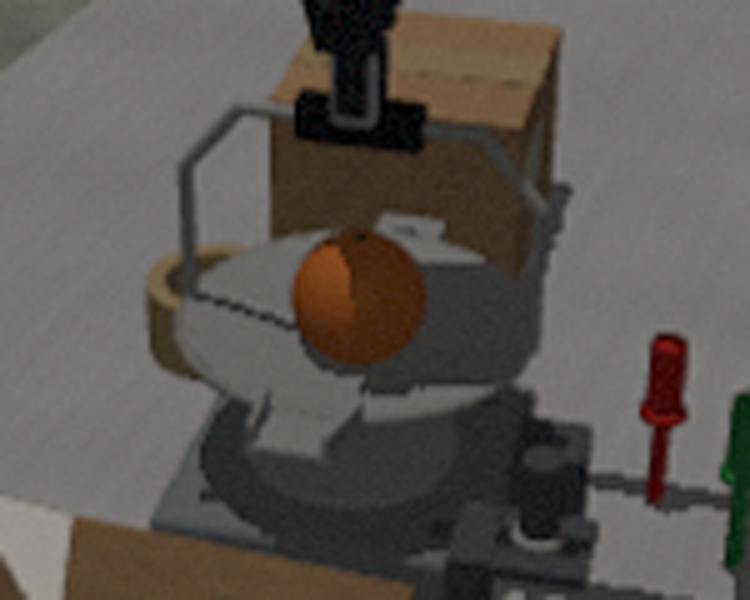

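View pics/t18c.png

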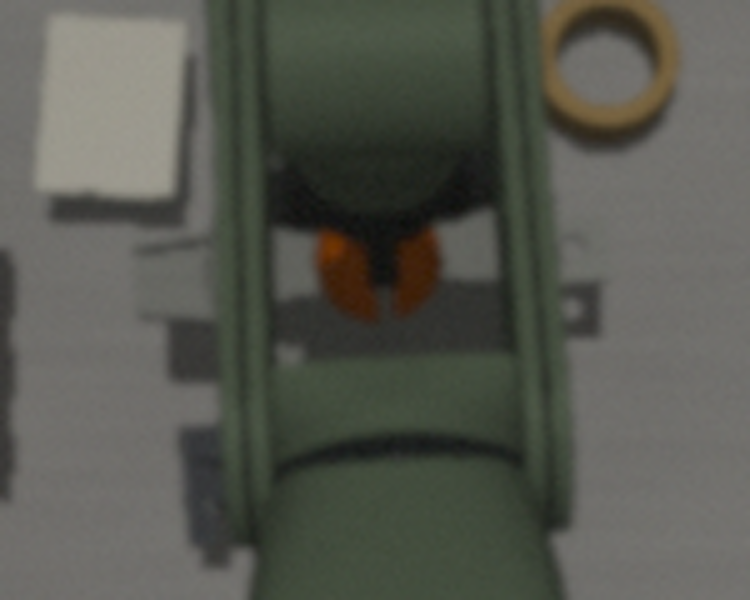

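```bash
python3 -m handwheel '{"jaw":[1,1,1,1,1],"xyz":[[0,0,0],[0,0,0],[0,0,0],[0,0,0],[0,0,0]],"spin":[0,0,0,0,0]}';python3 -c "
from workcell import *
print(job_done())"
```

```text
clock: 20.95
tcp_pos: [0.5722, 0.0509, 0.2134]
ee_rot: [3.142, 0.0, 1.674]
wrist_force: [-0.3, 0.4, -6.7]
grip_width: 0.0127
the job is handed in; nothing more can be done
None
```

The job is handed in at 21 s of the 62 s allowed; no verdict came back. I drew the grey pin straight out of the lug, hung it in the notch and let it go. I then lifted the dish about 42 mm by its handle and turned it about 89° to the left, so the lip points at the open carton.

**Checks that agreed:**
- **Pin:** the side picture taken after the turn shows it upright, with its collar on the bracket.
- **Dish:** it looks level and the TCP was not moving. The wrist carries about 6 N, against about 5 N expected for dish plus orange.
- **Orange:** it is within about 3 mm of the middle in the side picture.
- **Lip:** I took the lip direction from the tool yaw, 1.674 rad. The carton bearing came out at 1.67 rad from the top camera and 1.68–1.70 rad from the side camera.
- **Other items:** the cartons, tub and tape roll look unmoved in the pictures.

**Small disagreements:**
- **Opening readings:** the gripper read 2–4 mm less than the true widths, 17.6 mm on the 20 mm pin head and 12.6 mm on the 16 mm bar. I put this down to pad compliance.
- **Dish yaw:** the handle bar measured about 0.11 rad and the stand about 0.13 rad. The slack in the pin holes could account for that.
- **Orange from above:** in the last top picture the arm hid most of the dish and the network did not report the orange. Its position rests on the side view and the part I could see from above.

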